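# Read a carton's barcode with the handheld scanner

### The arm

A 7-joint arm with a two-finger parallel gripper is mounted at the origin on a cart in front of the work surface, level with it; the furniture and walls round the work are solid. World frame = base frame: x ahead of the robot, y to its left, z up, the work surface at z = 0. Lengths are in m, angles in rad, forces in N, time in s.
With the tool pointing down it reaches from about 0.425 to 0.925 m from the base axis. Payload 6.8 kg.
Tool frame: the origin (TCP) lies at the very end of the fingers, on their centre line; the grasp point (between the pads) lies 19 mm behind it; z points along the fingers, y is the line along which they close (so a half turn about z gives the same grasp; the last joint's range is limited). The gripper opens to 85 mm and grips with 20 to 120 N. Pads are 22 mm wide; open, the fingers measure 114 mm over their backs; the gripper's body (76 mm by 85 mm) begins 54 mm behind the grasp point. The pads swing forward as they close: fully open they stand 13 mm farther back than shut.
Start: joints at [1.08, 0.477, 0.022, 1.555, -0.011, 1.109, -0.083], TCP at [0.252, -0.626, 0.231] pointing down, gripper open.
Joint ranges: [-2.96, 2.96], [-0.34, 2.1], [-1.41, 1.46], [0.24, 2.44], [-1.37, 4.51], [0.17, 1.92], [-2.96, 2.96]. Speed limits (rad/s): [2.39, 2.39, 3.14, 3.14, 3.14, 3.14, 3.14].

### API

Orientations are given as a unit quaternion [w, x, y, z].
In Python, from station import bot gives the robot as it stands.
- The arm moves only by the tool jog_arm, never from a script. Its argument "motion" is a list of rows, each a list of 7 numbers: the turn, a rotation vector about the tool's x, y, z in rad, then the shift along the tool's x, y, z in mm, then the finger opening in mm, from 0 to 85.4. A call has 1 to 10 rows; each row is the pose to reach, as a shift and turn from the pose commanded when the call began, along the tool's axes at that moment; what a row does not reach only later rows make up. A row lasts 1/8 s, in which the tool goes at most 62.5 mm and 10.7 degrees, less where a joint would pass 70% of its speed; a pose out of reach is approached as far as the arm can. A call with a gripper value outside its range is refused whole. The fingers move at their own pace and stop on an object; "grip_force" is the grip in N (left out, the last holds). Time passes only in rows, so rows that repeat a pose let the fingers close. It gives the time, the measured TCP pose, the force, the opening and the grip force at its end, in the units of the state.
- bot.get_obs(): the state, without advancing time (a new reading comes with each control period).
- bot.read_camera(name): name is "scene" or "top" or "wrist"; returns a dict with "pixels" (384x512x3 uint8, red, green, blue), "camera_matrix" (3x3 intrinsics, pixels), "T" (4x4, takes a point from camera to world coordinates); the wrist camera has in their place "tool_from_camera" (4x4, takes a point from camera to tool coordinates, whose origin is the TCP and whose axes are the flange's). Camera axes: x right, y down, z forward; pixel columns grow to the right and rows downward; lengths in m; the calibration is good to about 2 mm. A picture is of the moment at which its call begins: read the wrist's pose just before it. There is no depth.
- bot.hand_in(): hands the job in; it is judged then, once.
Trained networks look in a picture, given as the dict that the camera call returned (one of the last four; its "shot" number tells which), for a name from the list of things; names that differ only in an ending like _2 or _b are one class to them, and where a whole thing is asked for, a point or a joint stands for the part that bears it (a point fixed in the world has none). Each returns a list of dicts, best first, with "score" (0 to 1); they miss things now and then, are a little off and sometimes report something else, mostly with a low value. They report only what shows in the picture. A call takes as long as a camera call. They do not tell look-alikes from the thing itself.
- bot.spot_in(thing, picture): "xy" ([column, row] in pixels, amid what is visible of it).
- bot.tip_of(thing, picture): "xy" ([column, row] in pixels: a listed point, or the origin of a listed thing).
The state is a dict: "t": time; "q": joint angles; "joint_vel": joint speeds; "joint_torque": joint torques, N m; "eef_pos": TCP position; "tool_rot": TCP orientation; "contact_force": force on the tool from outside, world axes, zero at the start; "torque": the same for the moment, N m; "gripper_width": opening from 0.0 (shut) to 1.0 (fully open); "grasp_force": force on a finger pad.
Only numpy, scipy, OpenCV 4.12 (cv2) and the standard library are available. Lean on these libraries where they do the work, as an engineer would, in place of code of your own. Each camera call takes 0.05 s, during which the arm holds its last target. There are 200 camera calls.

### The job

Take the orange-handled scanner off its charging pad and read the barcode of the carton whose label has a blue band: hold the scanner level and square in front of that label, its window at the label's height and about 8 cm away, still for two seconds. Then lay the scanner back on its pad, right way up and lengthwise, nose to the same end as before, the whole of it on the pad, and do not drop it. Leave both cartons where they stand.

Things in the scene. Friction and masses are not known exactly. Their poses are not given: they have to be found in the camera images.
- scanner: Loose handheld barcode scanner, 160 mm long, about 0.18 kg, always reading (no trigger to pull). It lies flat on the charging pad. Origin: centre of its underside; x runs along it to the nose, z up through its top. Orange handle 36 mm wide (y) and 34 mm high from x = -80 to +30 mm, with side faces flat and free to grasp; black head 52 mm wide and 38 mm high from x = +30 to +80 mm. It balances close to x = 0.
- scanner_window (a point): Centre of the reading window on the scanner's nose, 80 mm ahead of the scanner's origin and 19 mm above its underside. It reads straight ahead along its x axis; axes as scanner.
- charging_pad: Fixed flat charging pad, grey with a black rubber top, 220 mm long (x), 120 mm wide (y), top face 8 mm above the bench. Origin: centre of its underside, on the bench. x runs lengthwise to the end with the small green lamp, to which the scanner's nose points.
- carton_blue: Loose brown carton, 90 mm deep (x), 120 mm wide (y), 110 mm high, 0.7 kg, standing on the bench. Its upright face at -x, turned roughly towards the robot, carries a white barcode label with a BLUE band along its upper edge; a tape strip of the same blue runs over the top of the carton. Origin: centre of its underside.
- carton_blue_label (a point): Centre of the blue-banded label (92 mm wide, 56 mm high), on the carton's -x face, at x = -46 mm, 68 mm above the bench. Axes as carton_blue: x points into the carton, square to the label, the way the scanner should look.
- carton_red: An equal carton whose label band and tape strip are RED; not to be read. Its place may be left or right of the other. Origin: centre of its underside.
Not all that is in view belongs to the job. There is more than one size of the scanner; the job needs the smaller.

How it is judged:
By the outcome, as a careful person would: the job done as asked, in the order asked, and still so for the second after the job is handed in, with the robot touching nothing.
It also fails if it takes over 64 s, if anything falls off the work surface, if the arm or the gripper's body presses on something with over 40 N, if the wrist force passes 120 N, or if a joint passes its speed limit or range.

## Working session

There is one attempt and no reset: what is moved stays moved. The work goes in short steps, Python scripts to look and compute and a tool call to move; the robot and the scene stay as the last step left them, time stands still between calls to the robot, and variables do not carry over. Pictures are saved under pics/ and viewed, at most 12 in all, crops included, and the job is handed in when it is done.

Besides the shell and the picture viewer there is one more tool, called after "Request:" in YAML: its name, and indented under it one key for each argument. jog_arm: Moves the arm, as the interface text tells. Its arguments: {"type":"object","properties":{"motion":{"type":"array"},"grip_force":{"type":"number"}},"required":["motion"]}

```bash
ls; mkdir -p pics
cat > h.py <<'E'
import numpy as np, cv2
from station import bot
from scipy.spatial.transform import Rotation as R
def ray(p,xy,z):
    K=np.array(p["camera_matrix"]);T=np.array(p["T"])
    d=T[:3,:3]@np.linalg.solve(K,[xy[0],xy[1],1]);o=T[:3,3]
    return o+d*(z-o[2])/d[2]
def save(p,n,crop=None,s=1):
    im=p["pixels"][:,:,::-1]
    if crop: a,b,c,d=crop; im=im[b:d,a:c]
    cv2.imwrite("pics/"+n+".png",cv2.resize(im,None,fx=s,fy=s,interpolation=cv2.INTER_CUBIC))
def rot(o):
    q=o["tool_rot"]; return R.from_quat([q[1],q[2],q[3],q[0]])
E
python3 - <<'E'
from h import *
print(bot.get_obs())
Z={"scanner":.008,"scanner_window":.027,"charging_pad":0,"carton_blue":0,"carton_blue_label":.068,"carton_red":0}
for c in("top","scene"):
    p=bot.read_camera(c);save(p,c)
    print(c,np.round(p["T"],3).tolist(),np.round(p["camera_matrix"],1).tolist())
    for n,z in Z.items():
        for d in bot.tip_of(n,p)[:4]: print(n,np.round(d["xy"]),round(d["score"],2),ray(p,d["xy"],z).round(3))
ims=[cv2.imread(f"pics/{c}.png") for c in("top","scene")]
E
```

```text
pics
{'t': 0.0, 'q': array([ 1.07989632,  0.47782642,  0.02233131,  1.5564537 , -0.01151287,
        1.109325  , -0.08311476]), 'joint_vel': array([ 0.00026441, -0.00058956, -0.00064354,  0.00090542,  0.00049624,
       -0.00135834, -0.001712  ]), 'joint_torque': array([-7.13139470e-04, -5.96448326e+01,  1.60770692e+00, -2.81199718e+01,
        1.24880439e-02,  9.28998808e-03, -4.88301964e-06]), 'eef_pos': array([ 0.25189331, -0.62558713,  0.23030697]), 'tool_rot': array([-9.11006360e-04,  9.81737618e-01,  1.90237642e-01, -2.40724500e-04]), 'contact_force': array([ 0.02114701, -0.28671321,  0.11972799]), 'torque': array([ 0.01638307, -0.05119678, -0.02912777]), 'grasp_force': 0.0, 'gripper_width': 1.0007637449616726}
top [[-0.074, -0.974, 0.214, 0.379], [-0.997, 0.073, -0.011, -0.06], [-0.005, -0.214, -0.977, 1.217], [0.0, 0.0, 0.0, 1.0]] [[459.2, 0.0, 255.7], [0.0, 459.2, 191.9], [0.0, 0.0, 1.0]]
scanner [363. 228.] 0.87 [ 0.524 -0.349  0.008]
scanner_window [303. 233.] 0.91 [ 0.52  -0.187  0.027]
scanner_window [350. 202.] 0.87 [ 0.593 -0.32   0.027]
charging_pad [367. 231.] 0.84 [ 0.517 -0.36   0.   ]
carton_blue [172. 160.] 0.87 [0.751 0.151 0.   ]
carton_blue_label [165. 172.] 0.77 [0.701 0.157 0.068]
carton_blue_label [351. 203.] 0.61 [ 0.584 -0.313  0.068]
carton_red [258. 172.] 0.67 [ 0.701 -0.085  0.   ]
scene [[0.577, -0.421, 0.7, -0.08], [-0.816, -0.298, 0.494, -0.597], [0.001, -0.857, -0.516, 0.593], [0.0, 0.0, 0.0, 1.0]] [[454.7, 0.0, 253.1], [0.0, 454.7, 193.0], [0.0, 0.0, 1.0]]
scanner [329. 281.] 0.92 [ 0.535 -0.339  0.008]
scanner [201. 255.] 0.66 [ 0.453 -0.091  0.008]
scanner_window [256. 250.] 0.78 [ 0.512 -0.186  0.027]
scanner_window [338. 251.] 0.6 [ 0.602 -0.322  0.027]
charging_pad [332. 289.] 0.71 [ 0.524 -0.35   0.   ]
carton_blue [207. 169.] 0.55 [0.755 0.151 0.   ]
carton_blue_label [191. 151.] 0.7 [0.712 0.163 0.068]
carton_red [268. 203.] 0.77 [ 0.709 -0.085  0.   ]
```

View pics/top.png

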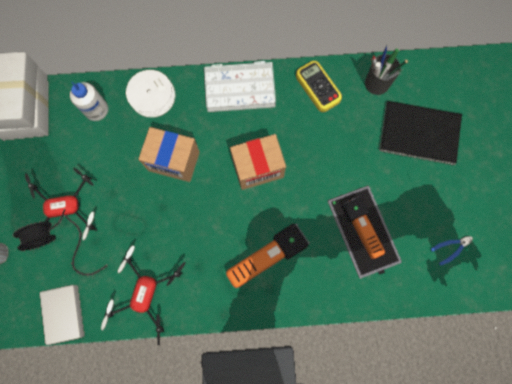

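View pics/scene.png

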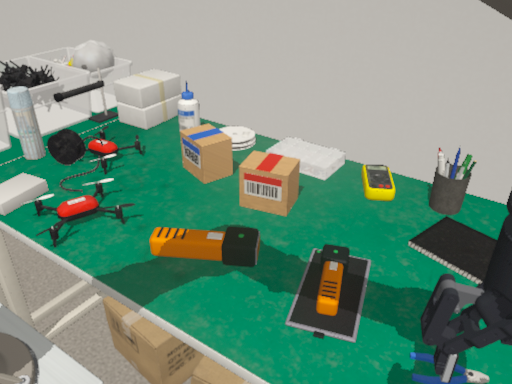

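The top view shows the small scanner on the pad, orange handle at about (370,235) and nose at (350,203). The large look-alike lies on the bench at (265,258). The blue carton is at (170,153) and the red one at (257,160). The tool is already almost aligned with the scanner, so I'll move over it.

Request:
jog_arm:
  motion:
    - [0,0,0,50,-22,0,85]
    - [0,0,0,100,-44,0,85]
    - [0,0,0,150,-65,0,85]
    - [0,0,0,200,-87,0,85]
    - [0,0,0,250,-109,0,85]
    - [0,0,0,300,-131,0,85]
    - [0,0,0,340,-148,0,85]
    - [0,0,0,356,-155,0,85]
    - [0,0,0,356,-155,0,85]
    - [0,0,0,356,-155,0,85]

```text
t: 1.95
eef_pos: [0.5228, -0.3516, 0.2313]
tool_rot: [0.0, 0.982, 0.189, -0.001]
contact_force: [-0.7, -0.6, -0.5]
gripper_width: 0.999
grasp_force: 0.0
```

```bash
cat >> h.py <<'E'
def wrist():
    o=bot.get_obs();p=bot.read_camera("wrist");T=np.eye(4);T[:3,:3]=rot(o).as_matrix();T[:3,3]=o["eef_pos"]
    p["T"]=T@np.array(p["tool_from_camera"]);return o,p
E
python3 - <<'E'
from h import *
o,p=wrist();save(p,"w1")
print(o["t"],o["eef_pos"],rot(o).as_matrix().round(3).tolist(),p["tool_from_camera"].round(3).tolist())
def mar(p,lo,hi,z,box=None,minA=100):
    hsv=cv2.cvtColor(p["pixels"],cv2.COLOR_RGB2HSV);m=cv2.inRange(hsv,lo,hi)
    if box:
        k=np.zeros_like(m);k[box[1]:box[3],box[0]:box[2]]=1;m*=k
    for c in cv2.findContours(cv2.morphologyEx(m,cv2.MORPH_CLOSE,np.ones((7,7))),0,1)[0]:
        if cv2.contourArea(c)<minA: continue
        w=np.array([ray(p,q[0],z)[:2]*1000 for q in c],np.float32)
        b=cv2.boxPoints(cv2.minAreaRect(w));print(cv2.minAreaRect(w), "yaws",[round(float(np.arctan2(*(b[i]-b[i+1])[::-1])),3) for i in(0,1)])
for n,z in(("scanner",.008),("scanner_window",.027),("charging_pad",0)):
    for d in bot.tip_of(n,p)[:2]: print(n,d["xy"],d["score"],ray(p,d["xy"],z))
print("orange wrist");mar(p,(5,150,100),(18,255,255),.042,None,800)
t=bot.read_camera("top")
print("orange top");mar(t,(5,180,100),(18,255,255),.042,(335,190,390,270))
print("blue top");mar(t,(105,120,80),(125,255,255),.110,(140,125,205,185),50)
save(t,"carton",(130,115,300,200),4)
E
```

```text
1.95 [ 0.52281139 -0.35161528  0.23127171] [[0.929, 0.371, -0.001], [0.371, -0.929, -0.001], [-0.001, 0.001, -1.0]] [[-0.0, -0.953, -0.304, 0.079], [1.0, -0.0, -0.0, 0.0], [0.0, -0.304, 0.953, -0.144], [0.0, 0.0, 0.0, 1.0]]
scanner [250.1, 157.6] 0.71 [ 0.52932132 -0.34798194  0.008     ]
scanner [2.8, 118.4] 0.6 [ 0.47173921 -0.09099139  0.008     ]
scanner_window [247.7, 82.1] 0.96 [ 0.60056338 -0.31718977  0.027     ]
scanner_window [93.7, 105.0] 0.91 [ 0.52444242 -0.18406452  0.027     ]
orange wrist
((504.1028137207031, -355.2626953125), (108.31694793701172, 35.61520767211914), 20.6649169921875) yaws [1.931, -2.781]
orange top
((497.72760009765625, -352.7415771484375), (107.84239196777344, 38.575382232666016), 20.88992691040039) yaws [1.935, -2.777]
blue top
((750.4647216796875, 144.75393676757812), (30.884471893310547, 90.4547119140625), 70.39519500732422) yaws [2.799, -1.913]
```

View pics/w1.png

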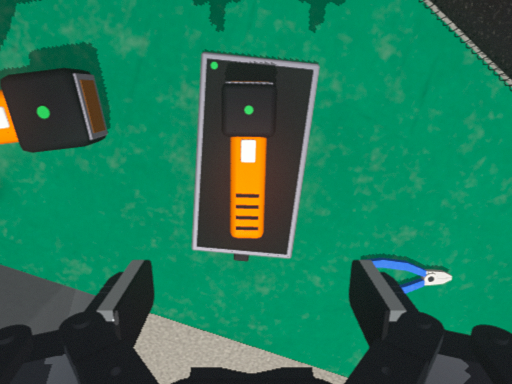

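View pics/carton.png

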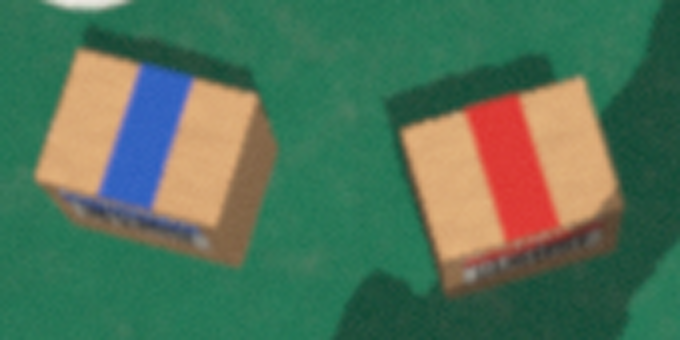

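The wrist view shows the scanner on the pad, nose up towards the green lamp at (214,66). Pad corners are at about (204,55), (317,65), (290,256) and (195,247). I'll compute the pad pose and the clearance to the drones at the reading pose.

Run:
```python
from h import *
o,p=wrist()
c=np.array([ray(p,q,.008)[:2] for q in((203,53),(318,64),(291,257),(194,248))]);print(c.round(4),c.mean(0).round(4))
e=[c[0]-c[3],c[1]-c[2],c[1]-c[0],c[2]-c[3]];print([(round(float(np.linalg.norm(v)),4),round(float(np.arctan2(v[1],v[0])),3)) for v in e])
t=bot.read_camera("top")
for q in((127,257),(182,268),(147,290),(157,342),(88,222),(60,205)): print(q,ray(t,q,.04).round(3))
K=t["camera_matrix"];Ti=np.linalg.inv(t["T"])
for P in((.481,.241,.049),(.556,.214,.049),(.631,.187,.049)):
    v=K@(Ti@np.r_[P,1])[:3];print(P,v[:2]/v[2])
# needed move to grasp
M=rot(o).as_matrix();print((M.T@(np.array([.5265,-.346,.011])-o["eef_pos"])*1000).round(1),"yaw now",np.arctan2(M[1,0],M[0,0]))
```

```text
[[ 0.6107 -0.2641]
 [ 0.644  -0.3748]
 [ 0.4367 -0.4368]
 [ 0.4048 -0.3252]] [ 0.524  -0.3502]
[(0.2148, 0.288), (0.2164, 0.291), (0.1155, -1.279), (0.1161, -1.292)]
(127, 257) [0.492 0.267 0.04 ]
(182, 268) [0.454 0.128 0.04 ]
(147, 290) [0.406 0.218 0.04 ]
(157, 342) [0.279 0.196 0.04 ]
(88, 222) [0.59  0.367 0.04 ]
(60, 205) [0.64 0.44 0.04]
(0.481, 0.241, 0.049) [136.32355158 260.27478087]
(0.556, 0.214, 0.049) [146.32660599 230.02037032]
(0.631, 0.187, 0.049) [156.05563732 200.59474729]
[  4.4  -3.2 220.4] yaw now 0.3808655014455707
```

Run:
```python
from h import *
t=bot.read_camera("top");s=bot.read_camera("scene")
for a,b in(((127,257),(103,183)),((182,269),(122,208)),((145,295),(77,207)),((268,175),(266,187))):
    A=[];B=[]
    for p,q in((t,a),(s,b)):
        T=np.array(p["T"]);d=T[:3,:3]@np.linalg.solve(p["camera_matrix"],[*q,1]);d/=np.linalg.norm(d)
        N=np.eye(3)-np.outer(d,d);A.append(N);B.append(N@T[:3,3])
    x=np.linalg.lstsq(np.vstack(A),np.hstack(B),rcond=None);print(x[0].round(3),x[1])
im=np.vstack([cv2.resize(t["pixels"][160:360,0:260],(390,300)),cv2.resize(s["pixels"][130:260,0:169],(390,300))])[:,:,::-1]
cv2.imwrite("pics/drone.png",im)
```

```text
[0.495 0.265 0.039] [2.90582126e-05]
[0.448 0.13  0.042] [2.36196181e-05]
[0.394 0.224 0.038] [8.1803119e-09]
[ 0.67  -0.106  0.07 ] [1.14823556e-05]
```

View pics/drone.png

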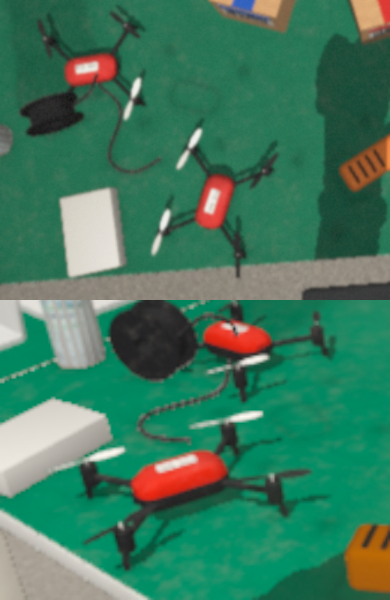

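Request:
jog_arm:
  motion:
    - [0,0,0.02,4,-3,50,85]
    - [0,0,0.02,4,-3,100,85]
    - [0,0,0.02,4,-3,130,85]
    - [0,0,0.02,4,-3,150,85]
    - [0,0,0.02,4,-3,150,85]

```text
t: 3.02
eef_pos: [0.5265, -0.3447, 0.0802]
tool_rot: [-0.001, 0.984, 0.18, -0.001]
contact_force: [0.1, -0.9, 0.6]
gripper_width: 0.996
grasp_force: 0.0
```

The near propeller at (127,257) sits about 40 mm high, so the scanner's underside at about 50 mm just clears it. Grasping now.

Request:
jog_arm:
  motion:
    - [0,0,0,0,0,35,85]
    - [0,0,0,0,0,58,85]
    - [0,0,0,0,0,69,85]
    - [0,0,0,0,0,69,85]
    - [0,0,0,0,0,69,45]
    - [0,0,0,0,0,69,40]
    - [0,0,0,0,0,69,30]
    - [0,0,0,0,0,69,25]
    - [0,0,0,0,0,69,25]
    - [0,0,0,0,0,69,25]
  grip_force: 40

```text
t: 4.28
eef_pos: [0.5276, -0.3455, 0.0132]
tool_rot: [0.0, 0.984, 0.18, 0.0]
contact_force: [-1.2, 0.2, 5.8]
gripper_width: 0.413
grasp_force: 41.8
```

Request:
jog_arm:
  motion:
    - [0,0,0,0,0,0,25]
    - [0,0,0,0,0,-5,25]
    - [0,0,0,0,0,-20,25]
    - [0,0,0,0,0,-50,25]
    - [0,0,0,0,0,-90,25]
    - [0,0,0,0,0,-130,25]
    - [0,0,0,0,0,-150,25]
    - [0,0,0,0,0,-150,25]

```text
t: 5.28
eef_pos: [0.5281, -0.3457, 0.1648]
tool_rot: [0.001, 0.984, 0.18, 0.002]
contact_force: [0.1, -0.4, -2.7]
gripper_width: 0.412
grasp_force: 40.8
```

Run:
```python
from h import *
o,p=wrist();save(p,"w2");print(o)
M=rot(o).as_matrix();a=.342*-1
L=np.array([.707,.160]);u=np.array([np.cos(a),np.sin(a)])
print((M.T@(np.r_[L-.157*u,o["eef_pos"][2]]-o["eef_pos"])*1000).round(1),"yaw",np.arctan2(M[1,0],M[0,0]))
for n in("scanner","scanner_window"):
    for d in bot.tip_of(n,p)[:2]: print(n,d["xy"],d["score"],ray(p,d["xy"],o["eef_pos"][2]-.003+(.019 if n!="scanner" else 0)))
```

```text
{'t': 5.275, 'q': array([ 0.54969512,  0.47178394, -0.09254852,  1.72673424,  0.05222454,
        0.94127018, -0.77151359]), 'joint_vel': array([-0.00207714,  0.03966611,  0.00068385,  0.04022302,  0.00346564,
       -0.01941751, -0.00138078]), 'joint_torque': array([ 5.64971182e-02, -5.97867036e+01, -4.44545934e-02, -2.69570249e+01,
       -1.09181699e-03,  2.38298737e-01,  1.72067602e-02]), 'eef_pos': array([ 0.52805823, -0.34572677,  0.16475206]), 'tool_rot': array([0.00134081, 0.98360216, 0.1803397 , 0.00160875]), 'contact_force': array([ 0.13291263, -0.42457699, -2.72083037]), 'torque': array([ 0.07144859, -0.00226559, -0.07467864]), 'grasp_force': 40.84859311580658, 'gripper_width': 0.41193742513645487}
[ 227.1 -511.    -1. ] yaw 0.36266872998346167
scanner [251.9, 262.2] 0.7 [ 0.52792958 -0.34624003  0.16175206]
scanner_window [61.5, 122.9] 0.63 [ 0.56611601 -0.25681392  0.18075206]
scanner_window [249.8, 89.3] 0.62 [ 0.60163905 -0.31731859  0.18075206]
```

View pics/w2.png

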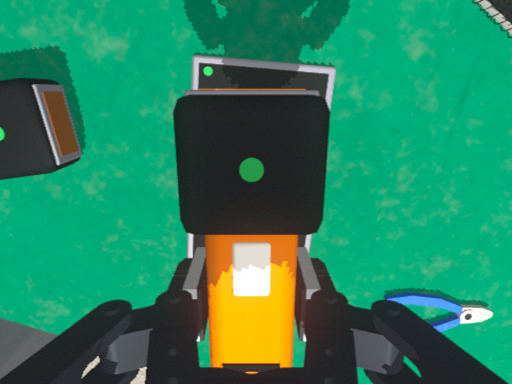

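The picture shows the handle held centrally between the pads, with the head straight ahead. Carrying it over.

Request:
jog_arm:
  motion:
    - [0,0,0,8,-17,0,25]
    - [0,0,0,23,-52,0,25]
    - [0,0,0,41,-93,0,25]
    - [0,0,0,60,-135,0,25]
    - [0,0,0,79,-178,0,25]
    - [0,0,0,98,-221,0,25]
    - [0,0,0,115,-260,0,25]
    - [0,0,0,128,-289,0,25]
    - [0,0,0,136,-307,0,25]
    - [0,0,0,136,-307,0,25]

```text
t: 6.68
eef_pos: [0.5444, -0.0067, 0.1617]
tool_rot: [-0.001, 0.983, 0.183, -0.001]
contact_force: [0.5, -0.4, -2.9]
gripper_width: 0.415
grasp_force: 40.7
```

Request:
jog_arm:
  motion:
    - [0,0,0.05,5,-12,0,25]
    - [0,0,0.14,18,-40,0,25]
    - [0,0,0.24,35,-78,0,25]
    - [0,0,0.34,52,-117,0,25]
    - [0,0,0.44,68,-152,0,25]
    - [0,0,0.54,81,-182,0,25]
    - [0,0,0.63,89,-200,0,25]
    - [0,0,0.69,91,-204,0,25]
    - [0,0,0.705,91,-204,0,25]
    - [0,0,0.705,91,-204,0,25]

```text
t: 7.92
eef_pos: [0.5579, 0.2119, 0.162]
tool_rot: [0.0, 0.985, -0.171, -0.0]
contact_force: [-0.3, -0.7, -2.6]
gripper_width: 0.411
grasp_force: 40.7
```

```bash
cat > m.py <<'E'
from h import *
import sys
o,p=wrist();save(p,sys.argv[1]);M=rot(o).as_matrix()
print(o["t"],o["eef_pos"],"yaw",np.arctan2(M[1,0],M[0,0]),o["gripper_width"],M[:,2].round(4))
def mar(p,z,box=None):
    hsv=cv2.cvtColor(p["pixels"],cv2.COLOR_RGB2HSV);m=cv2.inRange(hsv,(105,140,80),(125,255,255))
    c=max(cv2.findContours(m,0,1)[0],key=cv2.contourArea);print(cv2.boundingRect(c))
    w=np.array([ray(p,q[0],z)[:2]*1000 for q in c],np.float32);print(cv2.minAreaRect(w))
mar(p,.11)
for c in("wrist","top","scene"):
    if c!="wrist": p=bot.read_camera(c)
    if c=="scene": save(p,sys.argv[1]+"s")
    for n,z in(("carton_blue_label",.068),("carton_blue",0),("scanner_window",o["eef_pos"][2]+.014),("scanner",o["eef_pos"][2]-.005)):
        for d in bot.tip_of(n,p)[:2]: print(c,n,np.round(d["xy"]),round(d["score"],2),ray(p,d["xy"],z).round(4))
a=-.342;L=np.array([.707,.160]);u=np.array([np.cos(a),np.sin(a)])
print((M.T@(np.r_[L-.157*u,.056]-o["eef_pos"])*1000).round(1))
E
python3 m.py w3
```

```text
7.925 [0.55789612 0.21186815 0.16195409] yaw -0.3427303259824046 0.411476389089924 [-6.e-04 -9.e-04 -1.e+00]Traceback (most recent call last):
  File "m.py", line 9, in <module>
    mar(p,.11)
    ~~~^^^^^^^
  File "m.py", line 7, in mar
    c=max(cv2.findContours(m,0,1)[0],key=cv2.contourArea);print(cv2.boundingRect(c))
ValueError: max() iterable argument is empty
```

View pics/w3.png

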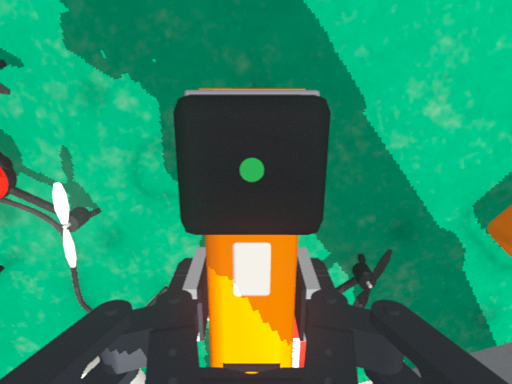

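The wrist view shows only the scanner and the drones: a propeller at (65,225) and drone parts at (365,270) and (300,345). The carton is out of view, so I'll refine from the fixed cameras.

```bash
sed -i 's/^mar(p,.11)/mar(bot.read_camera("top"),.11)/' m.py; python3 m.py w4; python3 -c "
import cv2;i=cv2.imread('pics/w4s.png');cv2.imwrite('pics/c4.png',cv2.resize(i[90:250,0:320],None,fx=2.4,fy=2.4))"
```

```text
7.975 [0.55799516 0.21197808 0.16208959] yaw -0.3427038042801319 0.41406792653373115 [-3.e-04 -7.e-04 -1.e+00]
(156, 131, 22, 36)
((750.667236328125, 145.0554656982422), (29.883140563964844, 90.28758239746094), 70.09090423583984)
wrist carton_blue_label [253. 262.] 0.22 [0.5109 0.2278 0.068 ]
wrist scanner_window [250.  91.] 0.92 [0.6318 0.1867 0.1761]
wrist scanner [253. 259.] 0.91 [0.5578 0.212  0.1571]
top carton_blue_label [168. 171.] 0.78 [0.7039 0.1504 0.068 ]
top carton_blue [174. 161.] 0.83 [0.7483 0.1444 0.    ]
top scanner_window [302. 236.] 0.73 [ 0.4972 -0.1693  0.1761]
top scanner_window [145. 191.] 0.66 [0.629  0.1854 0.1761]
top scanner [266. 259.] 0.94 [ 0.453  -0.0839  0.1571]
top scanner [135. 224.] 0.66 [0.5568 0.2142 0.1571]
scene carton_blue_label [190. 152.] 0.67 [0.7092 0.1637 0.068 ]
scene carton_blue [206. 169.] 0.56 [0.755  0.1543 0.    ]
scene scanner_window [258. 246.] 0.83 [ 0.3653 -0.2922  0.1761]
scene scanner_window [158. 122.] 0.78 [0.6225 0.1797 0.1761]
scene scanner [128. 136.] 0.96 [0.5531 0.2095 0.1571]
scene scanner [204. 252.] 0.56 [ 0.3259 -0.2186  0.1571]
[  0.8  -1.1 106.1]
```

View pics/c4.png

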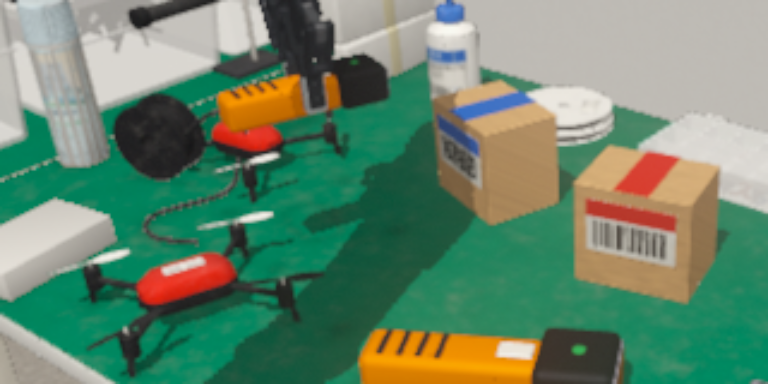

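The scanner is level and faces the blue-banded label. Lowering it in place and holding.

Request:
jog_arm:
  motion:
    - [0,0,0,0,0,12,25]
    - [0,0,0,0,0,35,25]
    - [0,0,0,0,0,60,25]
    - [0,0,0,0,0,82,25]
    - [0,0,0,0,0,95,25]
    - [0,0,0,0,0,102,25]
    - [0,0,0,0,0,104,25]
    - [0,0,0,0,0,104,25]
    - [0,0,0,0,0,104,25]
    - [0,0,0,0,0,104,25]

```text
t: 10.02
eef_pos: [0.5582, 0.2133, 0.0588]
tool_rot: [-0.0, 0.985, -0.17, 0.0]
contact_force: [-0.1, 0.2, -2.8]
gripper_width: 0.415
grasp_force: 40.8
```

```bash
python3 m.py w5; python3 -c "
import cv2;i=cv2.imread('pics/w5s.png');cv2.imwrite('pics/c5.png',cv2.resize(i[90:250,0:320],None,fx=2.4,fy=2.4))
from station import bot;print(bot.get_obs()['contact_force'])"
```

```text
10.025 [0.55824272 0.21327254 0.05876302] yaw -0.3422550431243609 0.4152142767146005 [ 8.e-04  3.e-04 -1.e+00]
(156, 131, 22, 36)
((750.7478637695312, 145.21217346191406), (30.23279571533203, 89.88717651367188), 70.0909194946289)
wrist scanner_window [252.  91.] 0.75 [0.632  0.1875 0.0728]
wrist scanner [253. 262.] 0.9 [0.5568 0.2136 0.0538]
top carton_blue_label [166. 170.] 0.68 [0.705  0.1548 0.068 ]
top carton_blue [172. 160.] 0.73 [0.7513 0.1492 0.    ]
top scanner_window [303. 235.] 0.96 [ 0.5104 -0.1811  0.0728]
top scanner_window [157. 196.] 0.79 [0.6369 0.1793 0.0728]
top scanner [147. 234.] 0.82 [0.5454 0.2111 0.0538]
top scanner [267. 260.] 0.6 [ 0.4564 -0.0872  0.0538]
scene carton_blue_label [188. 151.] 0.73 [0.7097 0.1724 0.068 ]
scene carton_blue [207. 168.] 0.76 [0.7586 0.1534 0.    ]
scene scanner_window [259. 248.] 0.88 [ 0.4709 -0.2202  0.0728]
scene scanner_window [165. 155.] 0.68 [0.6519 0.1979 0.0728]
scene scanner [134. 172.] 0.71 [0.5624 0.2191 0.0538]
[1.  0.3 2.8]
[ 0.04811371 -0.08594627 -2.33101962]
```

View pics/c5.png

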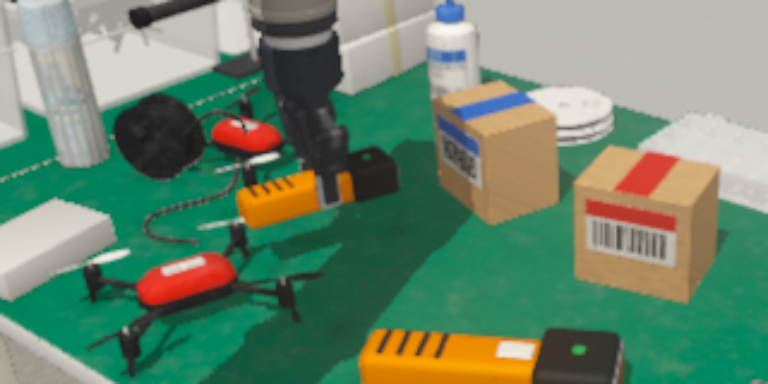

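It's about 4 mm high, so I'll lower it 3 mm and hold still for 3 s.

Request:
jog_arm:
  motion:
    - [0,0,0,0,0,2,25]
    - [0,0,0,0,0,3,25]
    - [0,0,0,0,0,3,25]
    - [0,0,0,0,0,3,25]
    - [0,0,0,0,0,3,25]
    - [0,0,0,0,0,3,25]
    - [0,0,0,0,0,3,25]
    - [0,0,0,0,0,3,25]
    - [0,0,0,0,0,3,25]
    - [0,0,0,0,0,3,25]

```text
t: 12.08
eef_pos: [0.558, 0.2132, 0.0553]
tool_rot: [0.0, 0.985, -0.17, 0.0]
contact_force: [0.2, 0.1, -1.7]
gripper_width: 0.411
grasp_force: 40.8
```

Request:
jog_arm:
  motion:
    - [0,0,0,0,0,0,25]
    - [0,0,0,0,0,0,25]
    - [0,0,0,0,0,0,25]
    - [0,0,0,0,0,0,25]
    - [0,0,0,0,0,0,25]
    - [0,0,0,0,0,0,25]
    - [0,0,0,0,0,0,25]
    - [0,0,0,0,0,0,25]
    - [0,0,0,0,0,0,25]
    - [0,0,0,0,0,0,25]

```text
t: 13.32
eef_pos: [0.558, 0.2132, 0.0553]
tool_rot: [-0.0, 0.985, -0.17, 0.0]
contact_force: [0.3, -0.4, -2.3]
gripper_width: 0.415
grasp_force: 40.8
```

Request:
jog_arm:
  motion:
    - [0,0,0,0,0,0,25]
    - [0,0,0,0,0,0,25]
    - [0,0,0,0,0,0,25]
    - [0,0,0,0,0,0,25]
    - [0,0,0,0,0,0,25]
    - [0,0,0,0,0,0,25]
    - [0,0,0,0,0,0,25]
    - [0,0,0,0,0,0,25]
    - [0,0,0,0,0,0,25]
    - [0,0,0,0,0,0,25]

```text
t: 14.58
eef_pos: [0.558, 0.2132, 0.0553]
tool_rot: [-0.0, 0.985, -0.17, 0.0]
contact_force: [-0.4, -0.5, -2.7]
gripper_width: 0.414
grasp_force: 40.8
```

Request:
jog_arm:
  motion:
    - [0,0,0,0,0,-8,25]
    - [0,0,0,0,0,-30,25]
    - [0,0,0,0,0,-60,25]
    - [0,0,0,0,0,-90,25]
    - [0,0,0,0,0,-105,25]
    - [0,0,0,0,0,-107,25]
    - [0,0,0,0,0,-107,25]

```text
t: 15.45
eef_pos: [0.5574, 0.2129, 0.1614]
tool_rot: [0.0, 0.985, -0.17, -0.001]
contact_force: [-1.0, 0.1, -2.6]
gripper_width: 0.418
grasp_force: 40.8
```

Request:
jog_arm:
  motion:
    - [0,0,0,5,18,0,25]
    - [0,0,0,16,55,0,25]
    - [0,0,0,29,98,0,25]
    - [0,0,0,42,143,0,25]
    - [0,0,0,55,188,0,25]
    - [0,0,0,68,233,0,25]
    - [0,0,0,80,274,0,25]
    - [0,0,0,89,305,0,25]
    - [0,0,0,95,324,0,25]
    - [0,0,0,95,324,0,25]

```text
t: 16.7
eef_pos: [0.5372, -0.127, 0.1615]
tool_rot: [0.001, 0.985, -0.173, -0.001]
contact_force: [0.4, -0.0, -1.7]
gripper_width: 0.416
grasp_force: 40.8
```

Request:
jog_arm:
  motion:
    - [0,0,-0.05,4,13,0,25]
    - [0,0,-0.13,12,42,0,25]
    - [0,0,-0.22,24,82,0,25]
    - [0,0,-0.31,36,123,0,25]
    - [0,0,-0.4,47,161,0,25]
    - [0,0,-0.49,56,192,0,25]
    - [0,0,-0.57,61,210,0,25]
    - [0,0,-0.62,63,216,0,25]
    - [0,0,-0.632,63,216,0,25]
    - [0,0,-0.632,63,216,0,25]

```text
t: 17.95
eef_pos: [0.5257, -0.3473, 0.1619]
tool_rot: [-0.001, 0.989, 0.145, -0.0]
contact_force: [-0.7, 0.1, -1.9]
gripper_width: 0.421
grasp_force: 40.8
```

Request:
jog_arm:
  motion:
    - [0,0,0,0,0,15,25]
    - [0,0,0,0,0,45,25]
    - [0,0,0,0,0,80,25]
    - [0,0,0,0,0,110,25]
    - [0,0,0,0,0,125,25]
    - [0,0,0,0,0,130,25]
    - [0,0,0,0,0,130,25]
    - [0,0,0,0,0,130,25]

```text
t: 18.95
eef_pos: [0.5264, -0.349, 0.0335]
tool_rot: [0.001, 0.99, 0.144, 0.001]
contact_force: [0.5, -0.3, -2.3]
gripper_width: 0.417
grasp_force: 40.7
```

Run:
```python
from h import *
o,p=wrist();M=rot(o).as_matrix();print(o["t"],o["eef_pos"],"yaw",np.arctan2(M[1,0],M[0,0]))
save(p,"w6")
t=bot.read_camera("scene");save(t,"s6",(250,200,450,370),3)
for n in ("scanner","scanner_window"):
  for d in bot.tip_of(n,p)[:2]: print(n,d["xy"],d["score"],ray(p,d["xy"],o["eef_pos"][2]-.005+(.019 if "w" in n else 0)))
a=cv2.imread("pics/w6.png");b=cv2.resize(cv2.imread("pics/s6.png"),(288,245))
c=np.zeros((384,800,3),np.uint8);c[:,:512]=a;c[:245,512:]=b;cv2.imwrite("pics/c6.png",c)
```

```text
18.95 [ 0.52639504 -0.34898911  0.03349082] yaw 0.28971593891225367
scanner [253.4, 259.5] 0.68 [ 0.52677298 -0.34999586  0.02849082]
scanner_window [251.1, 93.1] 0.61 [ 0.60071987 -0.32677498  0.04749082]
```

View pics/c6.png

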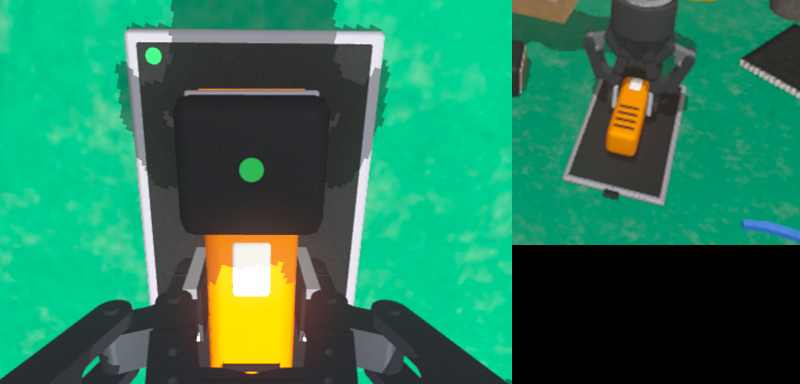

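The scanner is centred over the pad and aligned with it, nose towards the lamp at (153,56). Lowering gently.

Request:
jog_arm:
  motion:
    - [0,0,0,0,0,6,25]
    - [0,0,0,0,0,12,25]
    - [0,0,0,0,0,16,25]
    - [0,0,0,0,0,18,25]
    - [0,0,0,0,0,19,25]
    - [0,0,0,0,0,19,25]
    - [0,0,0,0,0,19,25]

```text
t: 20.02
eef_pos: [0.5257, -0.3486, 0.0134]
tool_rot: [0.0, 0.99, 0.144, 0.0]
contact_force: [0.1, 0.5, -2.7]
gripper_width: 0.42
grasp_force: 40.8
```

Request:
jog_arm:
  motion:
    - [0,0,0,0,0,1,25]
    - [0,0,0,0,0,1,25]
    - [0,0,0,0,0,1,25]

```text
t: 20.4
eef_pos: [0.5258, -0.3486, 0.0132]
tool_rot: [0.0, 0.99, 0.144, 0.0]
contact_force: [-2.3, 1.3, 6.8]
gripper_width: 0.414
grasp_force: 41.6
```

Contact made. Releasing gently and retreating.

Request:
jog_arm:
  motion:
    - [0,0,0,0,0,0,36]
    - [0,0,0,0,0,0,42]
    - [0,0,0,0,0,0,52]
    - [0,0,0,0,0,0,66]
    - [0,0,0,0,0,0,85]
    - [0,0,0,0,0,0,85]
    - [0,0,0,0,0,0,85]
    - [0,0,0,0,0,0,85]

```text
t: 21.4
eef_pos: [0.5256, -0.3486, 0.0123]
tool_rot: [0.0, 0.99, 0.144, 0.0]
contact_force: [0.1, -0.4, -0.5]
gripper_width: 0.995
grasp_force: 0.0
```

Request:
jog_arm:
  motion:
    - [0,0,0,0,0,-10,85]
    - [0,0,0,0,0,-30,85]
    - [0,0,0,0,0,-70,85]
    - [0,0,0,0,0,-120,85]
    - [0,0,0,0,0,-170,85]
    - [0,0,0,0,0,-200,85]
    - [0,0,0,0,0,-215,85]
    - [0,0,0,0,0,-215,85]

```text
t: 22.4
eef_pos: [0.5259, -0.3487, 0.2286]
tool_rot: [0.001, 0.99, 0.144, 0.001]
contact_force: [-0.2, -0.1, -0.2]
gripper_width: 0.993
grasp_force: 0.0
```

Run:
```python
from h import *
o,p=wrist();s=bot.read_camera("scene");print(o["t"],o["eef_pos"],o["contact_force"])
c=np.zeros((480,800,3),np.uint8);c[:300,:400]=cv2.resize(p["pixels"],(400,300));c[:300,400:]=cv2.resize(s["pixels"],(400,300))
cv2.imwrite("pics/c7.png",c[:300,:,::-1])
```

```text
22.4 [ 0.52590292 -0.34874342  0.22856618] [-0.17666292 -0.10880968 -0.18154728]
```

View pics/c7.png

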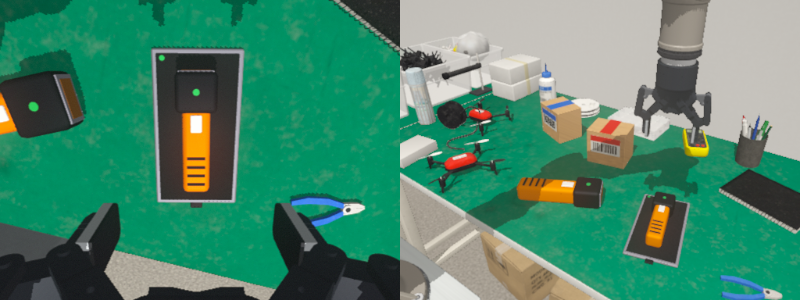

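The scanner lies upright, centred and lengthwise on the pad at (196,125), nose towards the lamp. Both cartons are where they stood.

```bash
python3 -c "
from station import bot;print(bot.hand_in())"
```

```text
the job is handed in; nothing more can be done
None
```

I held the small scanner still for over 2 s in front of the blue-banded label, level and roughly 8 cm away by my estimate, then laid it back on its pad nose to the lamp; both cartons look unmoved, and I handed the job in at about 22 s (no verdict was returned).

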